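Set the bearing cap of a bench polishing spindle

ROBOT

A 6-joint arm with a two-finger parallel gripper is mounted at the origin on the work surface. World frame = base frame: x ahead of the robot, y to its left, z up, the work surface at z = 0. Lengths are in m, angles in rad, forces in N, time in s.
With the tool pointing down it reaches from about 0.35 to 0.725 m from the base axis. Payload 4.3 kg.
Tool frame: the origin (TCP) lies between the finger pads, 19 mm behind the fingertips; this is the grasp point; z points along the fingers, y is the line along which they close (so a half turn about z gives the same grasp; the last joint's range is limited). The gripper opens to 85 mm and grips with 20 to 120 N. Pads are 22 mm wide; open, the fingers measure 114 mm over their backs; the gripper's body (76 mm by 85 mm) begins 54 mm behind the grasp point. The pads swing forward as they close: fully open they stand 13 mm farther back than shut.
Start: joints at [-1.347, 0.377, 0.081, 1.274, 0, 1.46], TCP at [0.188, -0.543, 0.25] pointing down, gripper open.
Joint ranges: [-2.72, 2.72], [-0.84, 1.66], [-1.02, 1.22], [-1.77, 2.12], [-1.37, 1.28], [-3.14, 3.14]. Speed limits (rad/s): [2.57, 2.57, 3.14, 3.14, 3.14, 3.14].

INTERFACE

Orientations are given as a rotation vector (axis times angle).
In Python, from plant import monitor, vision, order gives the robot as it stands.
- The arm moves only by the tool drive_tool, never from a script. Its argument "commands" is a list of rows, each a list of 7 numbers: the turn, a rotation vector about the tool's x, y, z in rad, then the shift along the tool's x, y, z in m, then the gripper's target within -1 to 1 (shut at 1, half-way at 0, fully open at -1). In form: [[rx, ry, rz, tx, ty, tz, fingers], ...]. A call has 1 to 20 rows; each row is the pose to reach, as a shift and turn from the pose commanded when the call began, along the tool's axes at that moment; what a row does not reach only later rows make up. A row lasts 1/8 s, in which the tool goes at most 62.5 mm and 10.7 degrees, less where a joint would pass 70% of its speed; a pose out of reach is approached as far as the arm can. A call with a gripper value outside its range is refused whole. The fingers move at their own pace and stop on an object; "grip_force" is the grip in N (left out, the last holds). Time passes only in rows, so rows that repeat a pose let the fingers close. It gives the time, the measured TCP pose, the force, the opening and the grip force at its end, in the units of the state.
- monitor.get_state(): the state, without advancing time (a new reading comes with each control period).
- vision.camera(name): name is "side" or "top"; returns a dict with "img" (420x560x3 uint8, red, green, blue), "intrinsics" (3x3 intrinsics, pixels), "k1" (the pictures are not rectified: a ray, as slopes to the right and down, at radius r is drawn at 1 + k1 r^2 times it, then the intrinsics apply), "R" (3x3) and "t" (3): a world point X has camera coordinates R X + t. Camera axes: x right, y down, z forward; pixel columns grow to the right and rows downward; lengths in m; the calibration is good to about 2 mm. A picture is of the moment at which its call begins. There is no depth.
- order.job_done(): hands the job in; it is judged then, once.
The state is a dict: "clock": time; "joint_pos": joint angles; "qd": joint speeds; "joint_efforts": joint torques, N m; "tool_pos": TCP position; "tool_rot": TCP orientation; "contact_force": force on the tool from outside, world axes, zero at the start; "wrist_torque": the same for the moment, N m; "opening": opening from 0.0 (shut) to 1.0 (fully open); "finger_force": force on a finger pad.
Only numpy, scipy, OpenCV 4.12 (cv2) and the standard library are available. Lean on these libraries where they do the work, as an engineer would, in place of code of your own. Each camera call takes 0.05 s, during which the arm holds its last target. There are 200 camera calls.

TASK

Turn the selector on the grey control unit to its red mark, which brakes the spindle. Only then screw the knurled brass bearing cap on the green spindle stand clockwise until it bottoms out, and back it off a quarter turn to give the bearing its running clearance. Finish while still gripping the cap there, ready for a colleague to lock it, and leave the bur block, the ring mandrel and the soldering brick where they are.

Things in the scene. Friction and masses are not known exactly. Their poses are not given: they have to be found in the camera images.
- control: grey control unit, fixed, 160 x 140 mm and 65 mm high, its position and yaw vary. Origin: centre of its underside; x points away from its front, z up. The selector stands in the middle of its top. Four flat dots lie on the top on a circle of 47 mm radius round the selector, 0.7 rad apart: three small white ones and one larger red one (the third clockwise from the front)
- selector (a joint): angle of the selector knob, rad, growing clockwise seen from above, 0 to 2.1, with four spring detents at 0, 0.7, 1.4 (the red mark) and 2.1; between detents it is pushed to the nearest one, with at most about 0.1 N m. It starts in the detent at 0 or 0.7 (within 0.02)
- selector_grip (a point): on the black bar knob's turning axis, 102 mm above the table, a good TCP height. Bar 42 mm long, 14 mm thick, its upper part 79 to 109 mm above the table, on a 44 mm disc and a 68 mm base plate (71 mm high). The point turns with the knob: bar along its x axis, white pointer line on the -x half (at joint value 0 its axes are those of the control unit)
- red_mark (a point): centre of the red dot on top of the control unit (14 mm across): the white pointer line points at it when the selector is at 1.4
- spindle: green spindle stand, fixed, 160 x 150 mm foot, round housing 112 to 124 mm across and 75 mm high, dark motor block on its +x side (reaches 135 mm from the axis, 83 mm high). Origin: centre of the underside, on the cap's vertical axis; its position and yaw vary. A steel neck of 34 mm diameter rises from the housing to 100 mm above the table and carries the cap
- cap: knurled brass cap, round, 42 mm diameter, 32 mm high, captive on a steel thread on top of the neck. Origin: centre of its underside, on the axis; 100 mm above the table when bottomed out. z up; it turns with the cap: a white line on its top runs from the centre to the rim along -x
- cap_turn (a joint): angle of the cap, rad: 0 = bottomed out (a hard stop), growing counter-clockwise seen from above as the cap is unscrewed, up to a stop at 3.4. Right-hand thread: it rises 10 mm per turn (1.6 mm per rad). Stays where it is left (friction about 0.08 N m). Starts between 1.9 and 2.9. A quarter turn is 1.57
- cap_grip (a point): point on the cap's axis 21 mm above its underside (121 mm above the table when bottomed out): a good height for the TCP; it rises and turns with the cap
- cap_line (a point): point near the outer end of the white line on the cap's top, 18 mm from the axis
- home_tick (a point): white radial tick on top of the spindle's housing, 41 mm from the axis, 76 mm above the table: the cap's white line points at it when the cap is bottomed out. Three dark ticks mark the other quarter turns
- bur_block: bystander: round pale wooden block with burs, 56 mm diameter, 55 mm high with the burs, loose; origin: centre of its underside
- mandrel: bystander: steel ring mandrel with a wooden handle on a thin wooden rest, 240 x 24 mm, 27 mm high, loose; origin: centre of its underside, long axis x
- solder_brick: bystander: brown soldering brick with a ring on it, 110 x 70 mm, 28 mm high, loose; origin: centre of its underside

How it is judged:
On the way, in this order (a step that is already met when the one before it is completed fails the run):
1. the selector stands at the red mark (value of joint selector between 1.25 and 1.55 rad), for 0.2 s.
2. the cap is screwed on until it bottoms out, the selector still at red (all of step 1 and value of joint cap_turn below 0.08 rad), for 0.1 s.
At the end, for the whole second after the job is handed in: The selector is within 0.15 rad of the red mark (1.4 rad); after bottoming out (under 0.08 rad) the cap stands still a quarter turn back, 1.57 +- 0.25 rad, with the fingers gripping it (over 3 N); the bystanders are within 20 mm of where they were (all of step 1 and value of joint cap_turn between 1.3208 and 1.8208 rad and velocity of joint cap_turn between -0.05 and 0.05 rad/s and contact force between the fingers and cap above 3 N and distance of each of bur_block, mandrel, solder_brick from where it was at the start of the episode below 0.02 m); the arm keeps its last pose, push and grip.
It fails at once if the cap is turned (its line's end moved over 10 mm) while the selector is off the red mark (not (value of joint selector between 1.25 and 1.55 rad) and distance of cap_line from where it was at the start of the episode above 0.01 m).
It fails at once if a bystander is pushed more than 20 mm (distance of any of bur_block, mandrel, solder_brick from where it was at the start of the episode above 0.02 m).
It also fails if it takes over 72 s, if anything falls off the work surface, if the arm or the gripper's body presses on something with over 40 N, if the wrist force passes 120 N, or if a joint passes its speed limit or range.

## Working session

There is one attempt and no reset: what is moved stays moved. The work goes in short steps, Python scripts to look and compute and a tool call to move; the robot and the scene stay as the last step left them, time stands still between calls to the robot, and variables do not carry over. Pictures are saved under pics/ and viewed, at most 10 in all, crops included, and the job is handed in when it is done.

Besides the shell and the picture viewer there is one more tool, called after "Call:" as name([rows], argument=value, ...), one row to a line, values as JSON. drive_tool: Moves the arm, as the interface text tells. Its arguments: {"type":"object","properties":{"commands":{"type":"array","items":{"type":"array","items":{"type":"number"}}},"grip_force":{"type":"number"}},"required":["commands"]}

```bash
mkdir -p pics; ls; cat > h.py <<'E'
import numpy as np, cv2
from plant import monitor, vision, order
from scipy.spatial.transform import Rotation as Ro
def shot(n):
    c=vision.camera(n); return c
def ray(c,u,v):
    K=np.array(c['intrinsics']); d=np.array([(u-K[0,2])/K[0,0],(v-K[1,2])/K[1,1]]); s=d.copy()
    for _ in range(20): s=d/(1+c['k1']*(s@s))
    R=np.array(c['R']); t=np.array(c['t']); return -R.T@t, R.T@np.array([s[0],s[1],1])
def onz(c,u,v,z):
    o,d=ray(c,u,v); return o+d*(z-o[2])/d[2]
def two(c1,p1,c2,p2):
    o1,d1=ray(c1,*p1);o2,d2=ray(c2,*p2)
    A=np.stack([d1,-d2],1); s=np.linalg.lstsq(A,o2-o1,rcond=None)[0]
    a=o1+d1*s[0];b=o2+d2*s[1]; return (a+b)/2,np.linalg.norm(a-b)
def proj(c,X):
    x=np.array(c['R'])@X+np.array(c['t']); s=x[:2]/x[2]; s=s*(1+c['k1']*(s@s)); K=np.array(c['intrinsics']); return K[0,0]*s[0]+K[0,2],K[1,1]*s[1]+K[1,2]
E
python3 - <<'E'
from h import *
import pickle
s=monitor.get_state(); print(s)
for n in('top','side'):
    c=shot(n); pickle.dump(c,open(n+'.pkl','wb')); cv2.imwrite(f'pics/{n}0.png',c['img'][...,::-1]); print(n,c['t'],c['R'],c['intrinsics'],c['k1'])
E
```

```text
pics
{'clock': 0.0, 'joint_pos': array([-1.34736071e+00,  3.78092882e-01,  7.95899015e-02,  1.27438499e+00,
       -1.93209452e-05,  1.46051866e+00]), 'qd': array([ 0.00075488,  0.00159168, -0.00116609, -0.00068468,  0.00155686,
        0.00110517]), 'joint_efforts': array([-1.36026032e-03, -4.63604057e+01,  2.69875109e+01,  2.06706411e-02,
       -3.25637702e-04, -2.27140589e-06]), 'tool_pos': array([ 0.1882154 , -0.54265615,  0.24902987]), 'tool_rot': array([-3.09590304e+00, -5.21419994e-01,  2.15950980e-04]), 'contact_force': array([-0.7339011 , -0.20459433,  0.68391043]), 'wrist_torque': array([-0.01264377,  0.03315362,  0.03157079]), 'finger_force': 0.0, 'opening': 0.9921699592533663}
top [-0.03532024  0.51970854  1.21222392] [[ 0.00610361 -0.99982397  0.01774206]
 [-0.99708218 -0.00743502 -0.07597272]
 [ 0.07609126 -0.01722658 -0.99695204]] [[411.63999603   0.         283.35862176]
 [  0.         411.63999603 208.14767671]
 [  0.           0.           1.        ]] 0.018925929082787906
side [0.40304358 0.29999822 1.20024456] [[-0.7293947  -0.68394249 -0.01435422]
 [-0.41560584  0.45969692 -0.78482516]
 [ 0.54337386 -0.56648161 -0.61955099]] [[485.68163584   0.         275.27102608]
 [  0.         485.68163584 217.35550576]
 [  0.           0.           1.        ]] -0.09577932590322298
```

View pics/top0.png

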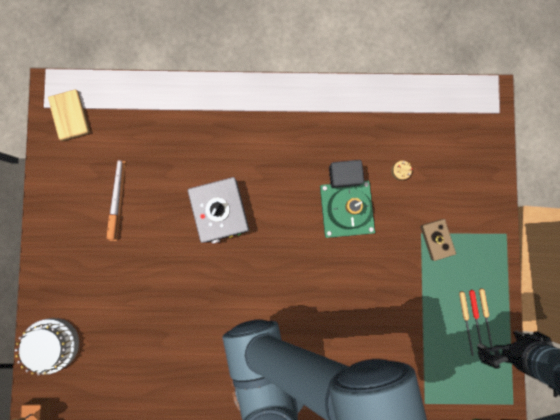

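View pics/side0.png

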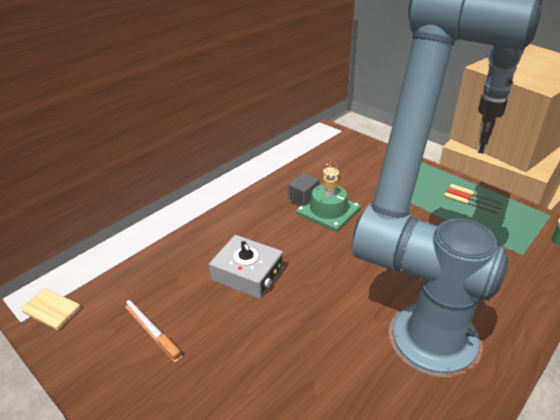

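The top view shows the control unit near (217,209) with its red dot at about (203,216), the spindle and cap near (354,206), the bur block at (403,170), the brick at (438,239) and the mandrel at (116,200). In the side view the selector is near (246,252) and the cap near (331,175). I'll enlarge these next.

```bash
python3 - <<'E'
from h import *
import pickle
T=pickle.load(open('top.pkl','rb'));S=pickle.load(open('side.pkl','rb'))
def crop(c,u,v,w=35,h=26): return cv2.resize(c['img'][v-h:v+h,u-w:u+w,::-1],(400,297),interpolation=cv2.INTER_CUBIC)
cv2.imwrite('pics/crop.png',np.vstack([np.hstack([crop(T,217,209),crop(T,352,206)]),np.hstack([crop(S,246,262),crop(S,330,190)])]))
# red dot, white (selector base), brass blobs
def blobs(c,m,box,n):
    u0,v0,u1,v1=box; mm=np.zeros(m.shape,np.uint8); mm[v0:v1,u0:u1]=m[v0:v1,u0:u1]
    k,l,st,ce=cv2.connectedComponentsWithStats(mm)
    print(n,[(st[i,4],tuple(ce[i].round(1)),tuple(st[i,:4])) for i in range(1,k) if st[i,4]>2])
for c,bc,bs in((T,(180,170,255,250),(315,155,380,245)),(S,(205,230,290,300),(290,160,365,230))):
    i=c['img'].astype(int); r,g,b=i[...,0],i[...,1],i[...,2]
    blobs(c,((r>g+60)&(r>b+60)&(g<100)),bc,'red')
    blobs(c,((r>185)&(g>185)&(b>185)),bc,'white')
    blobs(c,((r<60)&(g<60)&(b<60)),bc,'black')
    blobs(c,((r>g+15)&(g>b+30)),bs,'brass')
    blobs(c,((r>170)&(g>170)&(b>150)),bs,'white')
E
```

```text
red [(np.int32(5), (np.float64(202.4), np.float64(215.8)), (np.int32(202), np.int32(215), np.int32(2), np.int32(3)))]
white [(np.int32(2122), (np.float64(216.8), np.float64(209.4)), (np.int32(189), np.int32(179), np.int32(57), np.int32(62))), (np.int32(9), (np.float64(214.4), np.float64(240.9)), (np.int32(213), np.int32(240), np.int32(4), np.int32(3)))]
black [(np.int32(68), (np.float64(219.2), np.float64(209.2)), (np.int32(215), np.int32(204), np.int32(9), np.int32(11)))]
brass [(np.int32(101), (np.float64(352.7), np.float64(206.4)), (np.int32(346), np.int32(199), np.int32(17), np.int32(15)))]
white [(np.int32(13), (np.float64(324.4), np.float64(187.6)), (np.int32(323), np.int32(186), np.int32(4), np.int32(4))), (np.int32(19), (np.float64(358.3), np.float64(203.2)), (np.int32(355), np.int32(201), np.int32(7), np.int32(5))), (np.int32(22), (np.float64(352.1), np.float64(221.0)), (np.int32(351), np.int32(217), np.int32(3), np.int32(9))), (np.int32(14), (np.float64(370.6), np.float64(229.1)), (np.int32(369), np.int32(227), np.int32(4), np.int32(5))), (np.int32(14), (np.float64(328.6), 
[... 1246 characters left out ...]
 np.int32(10))), (np.int32(6), (np.float64(327.7), np.float64(193.5)), (np.int32(327), np.int32(192), np.int32(2), np.int32(4))), (np.int32(15), (np.float64(339.9), np.float64(197.3)), (np.int32(337), np.int32(196), np.int32(7), np.int32(4))), (np.int32(11), (np.float64(355.6), np.float64(203.9)), (np.int32(354), np.int32(203), np.int32(4), np.int32(3))), (np.int32(11), (np.float64(300.4), np.float64(207.9)), (np.int32(299), np.int32(207), np.int32(4), np.int32(3))), (np.int32(45), (np.float64(362.2), np.float64(221.8)), (np.int32(359), np.int32(216), np.int32(6), np.int32(11))), (np.int32(13), (np.float64(335.5), np.float64(223.2)), (np.int32(334), np.int32(222), np.int32(4), np.int32(4)))]
```

View pics/crop.png

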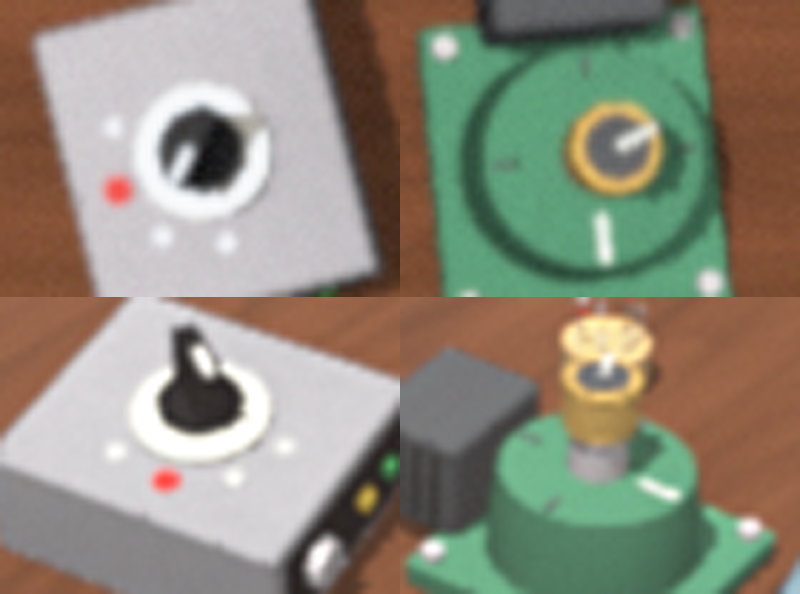

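The crops show dot 0 (white) nearest the front. The pointer line aims at the second white dot, so the selector is at about 0.7. In the top view the cap line points right and slightly up, and the white home tick points down. In the side view the bur block sits behind the cap, whose dark top face is at crop (605,375).

```bash
python3 - <<'E'
from h import *
import pickle
T=pickle.load(open('top.pkl','rb'));S=pickle.load(open('side.pkl','rb'))
f=lambda o,x,y:(o[0]+(x+.5)/5.714-.5,o[1]+(y+.5)/5.714-.5)
tc=lambda x,y:f((182,183),x,y); ts=lambda x,y:f((317,180),x-400,y)
sc=lambda x,y:f((211,236),x,y-297); ss=lambda x,y:f((295,164),x-400,y-297)
def show(n,p,q):
    X,e=two(T,p,S,q); print(n,X.round(4),round(e,4)); return X
D=[show('d%d'%i,tc(*p),sc(*q)) for i,(p,q) in enumerate([((228,243),(285,446)),((162,237),(234,478)),((118,190),(167,481)),((113,127),(116,451))])]
D=np.array(D); z=D[:,2].mean()
# known radius 47mm: angles a0 - .7*i (clockwise): linear lsq for centre + (cos,sin)
A=[];b=[]
for i,d in enumerate(D):
    c,s=np.cos(-.7*i),np.sin(-.7*i); A+=[[1,0,c,-s],[0,1,s,c]]; b+=[d[0],d[1]]
x=np.linalg.lstsq(np.array(A),np.array(b),rcond=None)[0]; print('sel centre',x[:2].round(4),'r',np.hypot(*x[2:]),'a0',np.degrees(np.arctan2(x[3],x[2])))
show('base plate',tc(202,151),sc(200,410))
c=x[:2]
P=[onz(T,*tc(*p),.109) for p in((189,147),(178,183))]; print('pointer',P, np.degrees(np.arctan2(*(P[1]-P[0])[1::-1])), np.degrees(np.arctan2(*(P[1][:2]-c)[::-1])))
C=show('cap top',ts(615,148),ss(605,376))
show('capline end',ts(655,127),ss(607,357))
h=show('home tick',ts(603,238),ss(659,490))
for p,q in zip([(324.4,187.6),(370.6,229.1),(328.6,232.8)],[(300.4,207.9),(355.6,203.9),(335.5,223.2)]): 
    show('bolt',p,q)
e=onz(T,*ts(655,127),C[2]);ti=onz(T,*ts(601,214),.076);to=onz(T,*ts(605,262),.076)
an=lambda v:np.degrees(np.arctan2(v[1],v[0]))
print('line',an(e-C),'tick dir',an(to-ti),an(h-C))
for n,p in(('bur',(403,170)),('brick',(438,239)),('mand',(116,200))): print(n,onz(T,*p,.02))
E
```

```text
d0 [0.4674 0.1468 0.0658] 0.0027
d1 [0.4698 0.1794 0.0663] 0.0018
d2 [0.493  0.2018 0.0653] 0.001
d3 [0.5248 0.2049 0.0666] 0.0015
sel centre [0.5127 0.1594] r 0.04705433950309796 a0 -164.70322780807226
base plate [0.5129 0.1598 0.0698] 0.0018
pointer [array([0.5112711 , 0.15985632, 0.109     ]), array([0.49377147, 0.16482784, 0.109     ])] 164.14052541427145 164.0252572194872
cap top [ 0.5199 -0.2221  0.1368] 0.0005
capline end [ 0.5313 -0.2408  0.1352] 0.0032
home tick [ 0.4804 -0.2269  0.076 ] 0.002
bolt [ 0.5831 -0.1543  0.0225] 0.0013
bolt [ 0.4598 -0.2913  0.0248] 0.0024
bolt [ 0.4477 -0.1663  0.0244] 0.0016
line -62.72908747674234 tick dir -175.61472940474493 -173.09874225027525
bur [ 0.63839329 -0.39312193  0.02      ]
brick [ 0.43092067 -0.49457179  0.02      ]
mand [0.54048754 0.46507287 0.02      ]
```

```bash
cat >> h.py <<'E'
def go(p,yaw_deg,show=True):
    s=monitor.get_state(); R=Ro.from_rotvec(s['tool_rot']); y=np.radians(yaw_deg)
    G=Ro.from_matrix(np.array([[np.cos(y),np.sin(y),0],[np.sin(y),-np.cos(y),0],[0,0,-1]]))
    x=R.as_matrix()[:,0]; print('t',s['clock'],'pos',s['tool_pos'].round(4),'yaw',np.degrees(np.arctan2(x[1],x[0])).round(2),'q6',s['joint_pos'][5].round(3),'open',round(s['opening'],3),'ff',s['finger_force'],'cf',s['contact_force'].round(1),s['wrist_torque'].round(2))
    print('turn',(R.inv()*G).as_rotvec().round(4),'shift',R.inv().apply(np.array(p)-s['tool_pos']).round(4))
E
python3 -c "
from h import *
go([.513,.1596,.25],155.2)"
```

```text
t 0.1 pos [ 0.1883 -0.5427  0.2492] yaw 19.13 q6 1.461 open 0.998 ff 0.0 cf [ 0.4  0.3 -0.8] [ 0.   -0.03  0.03]
turn [-6.0000e-04 -2.2000e-03 -2.3749e+00] shift [ 5.369e-01 -5.572e-01  3.000e-04]
```

Call:
drive_tool([
  [0,0,-2.375,0.537,-0.557,0,-1],
  [0,0,-2.375,0.537,-0.557,0,-1],
  [0,0,-2.375,0.537,-0.557,0,-1],
  [0,0,-2.375,0.537,-0.557,0,-1],
  [0,0,-2.375,0.537,-0.557,0,-1],
  [0,0,-2.375,0.537,-0.557,0,-1],
  [0,0,-2.375,0.537,-0.557,0,-1],
  [0,0,-2.375,0.537,-0.557,0,-1],
  [0,0,-2.375,0.537,-0.557,0,-1],
  [0,0,-2.375,0.537,-0.557,0,-1],
  [0,0,-2.375,0.537,-0.557,0,-1],
  [0,0,-2.375,0.537,-0.557,0,-1],
  [0,0,-2.375,0.537,-0.557,0,-1],
  [0,0,-2.375,0.537,-0.557,0,-1],
  [0,0,-2.375,0.537,-0.557,0,-1],
  [0,0,-2.375,0.537,-0.557,0,-1],
  [0,0,-2.375,0.537,-0.557,0,-1],
  [0,0,-2.375,0.537,-0.557,0,-1],
], grip_force=30)

```text
clock: 2.35
tool_pos: [0.5132, 0.1583, 0.2501]
tool_rot: [0.676, 3.068, -0.0]
contact_force: [0.3, 1.7, 1.5]
opening: 1.0
finger_force: 0.0
```

```bash
python3 -c "
from h import *
go([.513,.1596,.103],155.2)"
```

```text
t 2.35 pos [0.5132 0.1583 0.2501] yaw 155.14 q6 0.615 open 1.0 ff 0.0 cf [0.3 1.7 1.5] [-0.02  0.05 -0.01]
turn [ 0.      0.0002 -0.0011] shift [0.0007 0.0011 0.1471]
```

Call:
drive_tool([
  [0,0,0,0,0.001,0.05,-1],
  [0,0,0,0,0.001,0.09,-1],
  [0,0,0,0,0.001,0.12,-1],
  [0,0,0,0,0.001,0.135,-1],
  [0,0,0,0,0.001,0.147,-1],
  [0,0,0,0,0.001,0.147,-1],
  [0,0,0,0,0.001,0.147,1],
  [0,0,0,0,0.001,0.147,1],
  [0,0,0,0,0.001,0.147,1],
  [0,0,0,0,0.001,0.147,1],
  [0,0,0,0,0.001,0.147,1],
  [0,0,0,0,0.001,0.147,1],
  [0,0,0,0,0.001,0.147,1],
  [0,0,0,0,0.001,0.147,1],
])

```text
clock: 4.1
tool_pos: [0.5134, 0.1588, 0.1034]
tool_rot: [0.675, 3.068, -0.003]
contact_force: [-2.0, -3.5, 5.7]
opening: 0.156
finger_force: 32.5
```

```bash
python3 -c "
from h import *
go([.513,.1596,.103],115.1)"
```

```text
t 4.1 pos [0.5134 0.1588 0.1034] yaw 155.17 q6 0.616 open 0.156 ff 32.49703824520111 cf [-2.  -3.5  5.7] [-0.68  0.45  0.  ]
turn [-0.0017  0.0015  0.6994] shift [0.0007 0.0005 0.0004]
```

Call:
drive_tool([
  [0,0,0.1,0,0.001,0,1],
  [0,0,0.2,0,0.001,0,1],
  [0,0,0.3,0,0.001,0,1],
  [0,0,0.4,0,0.001,0,1],
  [0,0,0.5,0,0.001,0,1],
  [0,0,0.6,0,0.001,0,1],
  [0,0,0.7,0,0.001,0,1],
  [0,0,0.7,0,0.001,0,1],
  [0,0,0.7,0,0.001,0,1],
])

```text
clock: 5.22
tool_pos: [0.513, 0.1584, 0.1034]
tool_rot: [1.687, 2.649, -0.008]
contact_force: [-4.5, -7.3, 8.2]
opening: 0.158
finger_force: 32.9
```

```bash
python3 -c "
from h import *
go([.513,.1596,.25],115.1)"
```

```text
t 5.225 pos [0.513  0.1584 0.1034] yaw 115.02 q6 1.318 open 0.158 ff 32.92639285326004 cf [-4.5 -7.3  8.2] [-1.38  0.88 -0.04]
turn [-0.0036  0.0041 -0.0013] shift [ 5.000e-04 -1.000e-04 -1.466e-01]
```

Turned. Now I'll release the knob and lift.

Call:
drive_tool([
  [0,0,0,0,0,0,-1],
  [0,0,0,0,0,0,-1],
  [0,0,0,0,0,0,-1],
  [0,0,0,0,0,0,-1],
  [0,0,0,0,0,0,-1],
  [0,0,0,0,0,-0.02,-1],
  [0,0,0,0,0,-0.06,-1],
  [0,0,0,0,0,-0.1,-1],
  [0,0,0,0,0,-0.147,-1],
  [0,0,0,0,0,-0.147,-1],
  [0,0,0,0,0,-0.147,-1],
])

```text
clock: 6.6
tool_pos: [0.514, 0.1607, 0.2495]
tool_rot: [-1.686, -2.651, 0.0]
contact_force: [-0.1, -0.0, -0.2]
opening: 0.999
finger_force: 0.0
```

```bash
python3 - <<'E'
from h import *
go([.5199,-.2222,.25],175)
c=shot('side'); S=cv2.resize(c['img'][226:296,196:296,::-1],None,fx=5,fy=5,interpolation=cv2.INTER_CUBIC); cv2.imwrite('pics/sel1.png',S)
E
```

```text
t 6.6 pos [0.514  0.1607 0.2495] yaw 115.1 q6 1.318 open 0.999 ff 0.0 cf [-0.1 -0.  -0.2] [-0.02  0.01  0.03]
turn [-2.0000e-04 -1.0000e-04 -1.0455e+00] shift [-0.3493 -0.1571 -0.0005]
```

View pics/sel1.png

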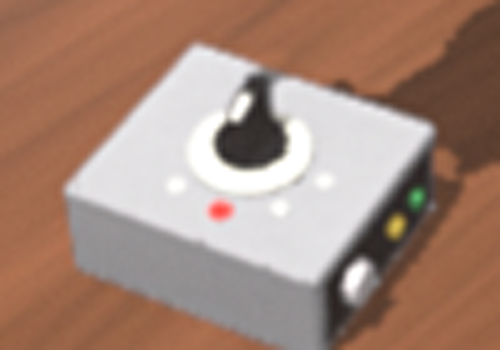

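The pointer line is now at crop (240,105), i.e. pixel (244,247), on the red dot's side. I'll compare that with the projections for each detent.

```bash
python3 - <<'E'
from h import *
c=shot('side')
for v in(.7,1.1,1.4,1.7,2.1):
    a=np.radians(-164.7)-v; print(v,[np.round(proj(c,np.array([.5127+r*np.cos(a),.1594+r*np.sin(a),.109])),1) for r in(.006,.019)])
go([.5199,-.2222,.25],208)
E
```

```text
0.7 [array([246.1, 246.1]), array([247.7, 249.1])]
1.1 [array([245.2, 246.2]), array([244.9, 249.5])]
1.4 [array([244.5, 246.2]), array([242.8, 249.3])]
1.7 [array([244., 246.]), array([241. , 248.6])]
2.1 [array([243.4, 245.6]), array([239.2, 247.3])]
t 6.7 pos [0.5132 0.1605 0.2484] yaw 115.1 q6 1.318 open 0.998 ff 0.0 cf [-0.1 -0.2 -0.7] [ 0.03 -0.01  0.04]
turn [-0.0017 -0.0028 -1.6215] shift [-0.3495 -0.1562 -0.0014]
```

Call:
drive_tool([
  [0,0,-1.62,-0.349,-0.157,0,-1],
  [0,0,-1.62,-0.349,-0.157,0,-1],
  [0,0,-1.62,-0.349,-0.157,0,-1],
  [0,0,-1.62,-0.349,-0.157,0,-1],
  [0,0,-1.62,-0.349,-0.157,0,-1],
  [0,0,-1.62,-0.349,-0.157,0,-1],
  [0,0,-1.62,-0.349,-0.157,0,-1],
  [0,0,-1.62,-0.349,-0.157,0,-1],
  [0,0,-1.62,-0.349,-0.157,0,-1],
  [0,0,-1.62,-0.349,-0.157,0,-1],
  [0,0,-1.62,-0.349,-0.157,0,-1],
  [0,0,-1.62,-0.349,-0.157,0,-1],
  [0,0,-1.62,-0.349,-0.157,0,-1],
  [0,0,-1.62,-0.349,-0.157,0,-1],
])

```text
clock: 8.45
tool_pos: [0.5199, -0.2218, 0.25]
tool_rot: [0.758, -3.049, 0.0]
contact_force: [0.1, -0.7, 0.2]
opening: 1.0
finger_force: 0.0
```

```bash
python3 -c "
from h import *
go([.5199,-.2222,.124],208)"
```

```text
t 8.45 pos [ 0.5199 -0.2218  0.25  ] yaw -152.09 q6 -1.003 open 1.0 ff 0.0 cf [ 0.1 -0.7  0.2] [-0.02 -0.01 -0.01]
turn [ 0.     -0.0001 -0.0016] shift [ 0.0002 -0.0003  0.126 ]
```

Call:
drive_tool([
  [0,0,0,0,0,0.05,-1],
  [0,0,0,0,0,0.085,-1],
  [0,0,0,0,0,0.11,-1],
  [0,0,0,0,0,0.126,-1],
  [0,0,0,0,0,0.126,-1],
  [0,0,0,0,0,0.126,1],
  [0,0,0,0,0,0.126,1],
  [0,0,0,0,0,0.126,1],
  [0,0,0,0,0,0.126,1],
  [0,0,0,0,0,0.126,1],
  [0,0,0,0,0,0.126,1],
  [0,0,0,0,0,0.126,1],
], grip_force=40)

```text
clock: 9.95
tool_pos: [0.5213, -0.2234, 0.1257]
tool_rot: [-0.757, 3.047, -0.006]
contact_force: [0.4, -2.2, 6.2]
opening: 0.481
finger_force: 40.4
```

```bash
python3 -c "
from h import *
go([.5199,-.2222,.121],98)"
```

```text
t 9.95 pos [ 0.5213 -0.2234  0.1257] yaw -152.11 q6 -1.003 open 0.481 ff 40.3986132144928 cf [ 0.4 -2.2  6.2] [-0.46  0.    0.04]
turn [-1.600e-03  5.000e-03  1.918e+00] shift [0.0007 0.0017 0.0047]
```

Call:
drive_tool([
  [0,0,0.1,0,0,0.0002,1],
  [0,0,0.2,0,0,0.0003,1],
  [0,0,0.3,0,0,0.0005,1],
  [0,0,0.4,0,0,0.0006,1],
  [0,0,0.5,0,0,0.0008,1],
  [0,0,0.6,0,0,0.001,1],
  [0,0,0.7,0,0,0.0011,1],
  [0,0,0.8,0,0,0.0013,1],
  [0,0,0.9,0,0,0.0014,1],
  [0,0,1.0,0,0,0.0016,1],
  [0,0,1.1,0,0,0.0018,1],
  [0,0,1.2,0,0,0.0019,1],
  [0,0,1.3,0,0,0.0021,1],
  [0,0,1.4,0,0,0.0022,1],
  [0,0,1.5,0,0,0.0024,1],
  [0,0,1.6,0,0,0.0026,1],
  [0,0,1.7,0,0,0.0027,1],
  [0,0,1.75,0,0,0.0028,1],
  [0,0,1.75,0,0,0.0028,1],
])

```text
clock: 12.32
tool_pos: [0.521, -0.2241, 0.1229]
tool_rot: [1.853, 2.531, -0.004]
contact_force: [-0.6, -3.7, 5.3]
opening: 0.48
finger_force: 40.6
```

```bash
python3 -c "
from h import *
go([.5199,-.2222,.121],98);print(monitor.get_state()['joint_efforts'][5])"
```

```text
t 12.325 pos [ 0.521  -0.2241  0.1229] yaw 107.57 q6 0.748 open 0.48 ff 40.628896951675415 cf [-0.6 -3.7  5.3] [-0.91  0.24 -0.11]
turn [0.0014 0.0052 0.167 ] shift [ 0.0022 -0.0005  0.0019]
-0.012791678309440613
```

Call:
drive_tool([
  [0,0,0.05,0,0,0.0001,1],
  [0,0,0.1,0,0,0.0002,1],
  [0,0,0.1,0,0,0.0002,1],
])

```text
clock: 12.7
tool_pos: [0.521, -0.2241, 0.1227]
tool_rot: [1.977, 2.435, -0.004]
contact_force: [-0.9, -5.0, 5.4]
opening: 0.48
finger_force: 40.7
```

```bash
python3 -c "
from h import *
go([.5199,-.2222,.121],98);print(monitor.get_state()['joint_efforts'][5])"
```

```text
t 12.7 pos [ 0.521  -0.2241  0.1227] yaw 101.84 q6 0.848 open 0.48 ff 40.660112500190735 cf [-0.9 -5.   5.4] [-0.92  0.25 -0.13]
turn [0.0015 0.0052 0.067 ] shift [ 0.0021 -0.0007  0.0017]
-0.01978665590286255
```

Call:
drive_tool([
  [0,0,0.05,0,0,0.0001,1],
  [0,0,0.1,0,0,0.0002,1],
  [0,0,0.1,0,0,0.0002,1],
])

```text
clock: 13.08
tool_pos: [0.5209, -0.2241, 0.1226]
tool_rot: [2.097, 2.333, -0.003]
contact_force: [-1.1, -4.2, 6.7]
opening: 0.481
finger_force: 40.7
```

```bash
python3 -c "
from h import *
go([.5199,-.2222,.121],98)"
```

```text
t 13.075 pos [ 0.5209 -0.2241  0.1226] yaw 96.11 q6 0.948 open 0.481 ff 40.6925243139267 cf [-1.1 -4.2  6.7] [-0.82  0.28 -0.06]
turn [ 0.0016  0.0051 -0.033 ] shift [ 0.002  -0.0008  0.0016]
```

Call:
drive_tool([
  [0,0,0.05,0,0,0.0001,1],
  [0,0,0.1,0,0,0.0002,1],
  [0,0,0.1,0,0,0.0002,1],
])

```text
clock: 13.45
tool_pos: [0.5209, -0.2228, 0.1224]
tool_rot: [2.209, 2.229, 0.0]
contact_force: [-1.7, -1.3, 8.9]
opening: 0.478
finger_force: 41.1
```

```bash
python3 -c "
from h import *
go([.5199,-.2222,.121],98)"
```

```text
t 13.45 pos [ 0.5209 -0.2228  0.1224] yaw 90.53 q6 1.046 open 0.478 ff 41.14539921283722 cf [-1.7 -1.3  8.9] [-0.23  0.31  0.64]
turn [ 0.0023  0.0026 -0.1303] shift [ 0.0007 -0.001   0.0014]
```

Call:
drive_tool([
  [0,0,0.03,0,0,0,1],
  [0,0,0.06,0,0,0,1],
  [0,0,0.06,0,0,0,1],
])

```text
clock: 13.82
tool_pos: [0.521, -0.2219, 0.1224]
tool_rot: [2.274, 2.164, 0.003]
contact_force: [-2.3, 0.4, 8.4]
opening: 0.479
finger_force: 41.2
```

```bash
python3 - <<'E'
from h import *
go([.5199,-.2222,.121],98)
a=[]
for n in('top','side'):
    c=shot(n); u,v=map(int,proj(c,np.array([.52,-.222,.132]))); a.append(cv2.resize(c['img'][v-25:v+30,u-33:u+33,::-1],(396,330),interpolation=cv2.INTER_CUBIC)); print(n,u-33,v-25)
cv2.imwrite('pics/cap1.png',np.hstack(a))
E
```

```text
t 13.825 pos [ 0.521  -0.2219  0.1224] yaw 87.16 q6 1.105 open 0.479 ff 41.211485266685486 cf [-2.3  0.4  8.4] [0.16 0.16 0.8 ]
turn [ 0.0028  0.0007 -0.1892] shift [-0.0004 -0.0011  0.0014]
top 320 180
side 297 153
```

View pics/cap1.png

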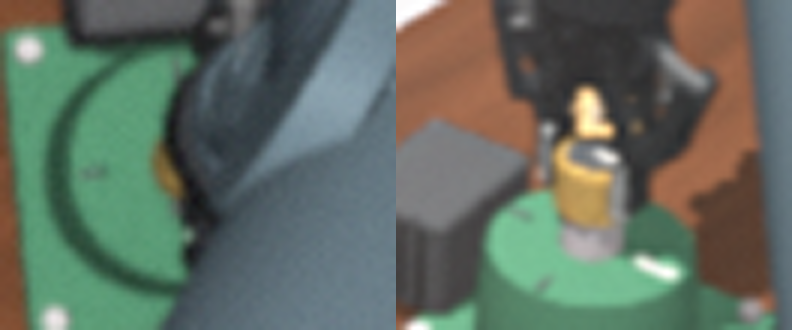

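The side view shows the cap's white line, around (605,157), pointing the same way as the home tick. The torque also rose to 0.8 N m, so the cap has bottomed out. Next I'll back it off.

Call:
drive_tool([
  [0,0,-0.1,0,0,-0.0002,1],
  [0,0,-0.2,0,0,-0.0003,1],
  [0,0,-0.3,0,0,-0.0005,1],
  [0,0,-0.4,0,0,-0.0006,1],
  [0,0,-0.5,0,0,-0.0008,1],
  [0,0,-0.6,0,0,-0.001,1],
  [0,0,-0.7,0,0,-0.0011,1],
  [0,0,-0.8,0,0,-0.0013,1],
  [0,0,-0.9,0,0,-0.0014,1],
  [0,0,-1.0,0,0,-0.0016,1],
  [0,0,-1.1,0,0,-0.0018,1],
  [0,0,-1.2,0,0,-0.0019,1],
  [0,0,-1.3,0,0,-0.0021,1],
  [0,0,-1.4,0,0,-0.0022,1],
  [0,0,-1.5,0,0,-0.0024,1],
  [0,0,-1.6,0,0,-0.0026,1],
  [0,0,-1.64,0,0,-0.0026,1],
  [0,0,-1.64,0,0,-0.0026,1],
  [0,0,-1.64,0,0,-0.0026,1],
])

```text
clock: 16.3
tool_pos: [0.5191, -0.2235, 0.1249]
tool_rot: [0.025, -3.14, 0.006]
contact_force: [-5.9, -4.2, 10.5]
opening: 0.478
finger_force: 41.3
```

```bash
python3 - <<'E'
from h import *
go([.5199,-.2222,.121],180)
a=[]
for n in('top','side'):
    c=shot(n); u,v=map(int,proj(c,np.array([.52,-.222,.132]))); a.append(cv2.resize(c['img'][v-25:v+30,u-33:u+33,::-1],(396,330),interpolation=cv2.INTER_CUBIC)); print(n,u-33,v-25)
C=np.array([.5203,-.2228,.1345])
for d in(1.25,1.57,1.9):
    g=np.radians(-174.5)+d; print(d,[((np.array(proj(c,C+r*np.array([np.cos(g),np.sin(g),0])))-[297,153])*6+[396,0]).round() for r in(0,.018)])
cv2.imwrite('pics/cap2.png',np.hstack(a))
E
```

```text
t 16.3 pos [ 0.5191 -0.2235  0.1249] yaw -179.08 q6 -0.533 open 0.478 ff 41.32832407951355 cf [-5.9 -4.2 10.5] [-0.58  1.27 -0.01]
turn [-0.0039 -0.0011  0.0161] shift [-0.0008  0.0013  0.0039]
top 320 180
side 297 153
1.25 [array([597., 149.]), array([624., 138.])]
1.57 [array([597., 149.]), array([616., 134.])]
1.9 [array([597., 149.]), array([605., 131.])]
```

View pics/cap2.png

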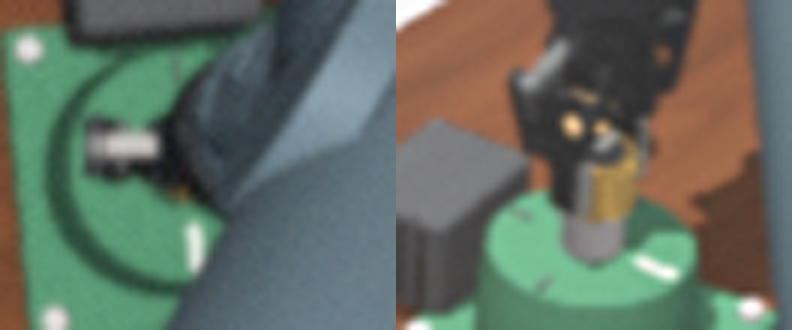

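The cap line, around (600,150) to (618,138), matches the projection for 1.57. The wrist turned between 1.48 rad (no slip in the pads) and 1.64 rad (full slip), and both are inside the tolerance. The grip force is 41 N.

Call:
drive_tool([
  [0,0,0,0,0,0,1],
  [0,0,0,0,0,0,1],
  [0,0,0,0,0,0,1],
])

```text
clock: 16.77
tool_pos: [0.5191, -0.2235, 0.1249]
tool_rot: [0.025, -3.14, 0.006]
contact_force: [-6.3, -3.8, 10.6]
opening: 0.482
finger_force: 41.3
```

```bash
python3 -c "
from h import *
print(order.job_done())"
```

```text
the job is handed in; nothing more can be done
None
```

The job is handed in (no verdict returned): the selector is on the red mark, and the cap was bottomed out, then backed off about a quarter turn (1.48–1.64 rad by wrist angle) and is still gripped at 41 N; the arm kept clear of the bystanders, though I did not re-measure them.

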